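Seat the sample vial under the reader's push-latch lid

ROBOT

A 6-joint arm with a two-finger parallel gripper is mounted at the origin on a cart in front of the work surface, level with it; the furniture and walls round the work are solid. World frame = base frame: x ahead of the robot, y to its left, z up, the work surface at z = 0. Lengths are in m, angles in rad, forces in N, time in s.
With the tool pointing down it reaches from about 0.225 to 0.875 m from the base axis. Payload 3.4 kg.
Tool frame: the origin (TCP) lies on the centre line of the jaws, within the pads' length; the fingertips stand 17 mm ahead of it and the grasp point (between the pads) lies 2 mm behind it (nose_length is the distance from the TCP to the fingertips, in m); z points along the fingers, y is the line along which they close (so a half turn about z gives the same grasp; the last joint's range is limited). The gripper opens to 85 mm and grips with 20 to 120 N. Pads are 22 mm wide; open, the fingers measure 114 mm over their backs; the gripper's body (76 mm by 85 mm) begins 54 mm behind the grasp point. The pads swing forward as they close: fully open they stand 13 mm farther back than shut.
Start: joints at [0.989, 0.276, 1.505, -0, 1.361, -0.121], TCP at [0.256, 0.515, 0.214] pointing down, gripper open.
Joint ranges: [-2.89, 2.89], [-0.75, 2.08], [0.22, 2.7], [-1.18, 4.32], [0.11, 2.71], [-2.7, 2.7]. Speed limits (rad/s): [2.57, 2.57, 3.14, 3.14, 3.14, 3.14].

INTERFACE

Orientations are given as a unit quaternion [w, x, y, z].
In Python, from rig import get_state, get_image, sign_off, find_in, place_of, nose_length gives the robot as it stands.
- The arm moves only by the tool apply_moves, never from a script. Its argument "deltas" is one flat list of numbers, 5 for each row, row after row: the finger opening in mm, from 0 to 85.4, then the shift along the tool's x, y, z in mm, then the turn about the tool's z in degrees. A call has 1 to 12 rows; each row is the pose to reach, as a shift and turn from the pose commanded when the call began, along the tool's axes at that moment; what a row does not reach only later rows make up. A row lasts 1/12 s, in which the tool goes at most 41.7 mm and 7.16 degrees, less where a joint would pass 70% of its speed; a pose out of reach is approached as far as the arm can. A call with a gripper value outside its range is refused whole. The fingers move at their own pace and stop on an object; "squeeze" is the grip in N (left out, the last holds). Time passes only in rows, so rows that repeat a pose let the fingers close. It gives the time, the measured TCP pose, the force, the opening and the grip force at its end, in the units of the state.
- get_state(): the state, without advancing time (a new reading comes with each control period).
- get_image(name): name is "side" or "top" or "wrist"; returns a dict with "frame" (384x512x3 uint8, red, green, blue), "K" (3x3 intrinsics, pixels), "position" and "orientation" of the camera in the world. Camera axes: x right, y down, z forward; pixel columns grow to the right and rows downward; lengths in m; the calibration is good to about 2 mm. A picture is of the moment at which its call begins. There is no depth.
- sign_off(): hands the job in; it is judged then, once.
Trained networks look in a picture, given as the dict that the camera call returned (one of the last four; its "shot" number tells which), for a name from the list of things; names that differ only in an ending like _2 or _b are one class to them, and where a whole thing is asked for, a point or a joint stands for the part that bears it (a point fixed in the world has none). Each returns a list of dicts, best first, with "score" (0 to 1); they miss things now and then, are a little off and sometimes report something else, mostly with a low value. They report only what shows in the picture. A call takes as long as a camera call. They do not tell look-alikes from the thing itself.
- find_in(query, picture): "point" ([column, row] in pixels, amid what is visible of it).
- place_of(query, picture): "point" ([column, row] in pixels: a listed point, or the origin of a listed thing).
The state is a dict: "clock": time; "qpos": joint angles; "qd": joint speeds; "effort": joint torques, N m; "position": TCP position; "ee_rot": TCP orientation; "contact_force": force on the tool from outside, world axes, zero at the start; "moment": the same for the moment, N m; "width": finger opening in m; "gripper_force": force on a finger pad.
Only numpy, scipy, OpenCV 4.12 (cv2) and the standard library are available. Lean on these libraries where they do the work, as an engineer would, in place of code of your own. Each camera call takes 0.05 s, during which the arm holds its last target. There are 200 camera calls.

TASK

The sample vial in the small bench reader has not been pushed home. Press the reader's closed hood lid down at its front so that the push latch lets go and it pops open, push the white-capped vial inside straight down until it is fully seated, then push the lid shut and press it down again until it latches and stays closed. Only touch and push with the fingertips: pick nothing up, and leave the bottle, cup, thin vial and tape roll beside the reader where they stand.

Things in the scene. Friction and masses are not known exactly. Their poses are not given: they have to be found in the camera images.
- reader: White bench reader, a low case 150 mm deep (x) x 120 mm wide (y) with a flat top (deck) 70 mm above the table, fixed to the table. Origin at the centre of its underside; its x axis points from the front (display and two flat keys) to the back, z up. A grey hood lid covers the back half.
- lid (a joint): Angle of the hood lid (rad) about the hinge along the reader's y axis at its back: 0 (to 0.03) latched shut, grows as it opens; about 1.15 when sprung open (soft spring, can be bent back to 1.5), -0.19 at the lower stop. Push-push latch: a press past -0.17 (nearly the stop), then letting go, opens a latched lid; the same press on an open lid latches it. A shallower press may change nothing.
- lid_pad (a point): Centre of the 20 mm round black thumb pad on top of the lid, the place to press: 54 mm in front of the hinge and 31 mm above it when latched (105 mm above the table). Moves with the lid; its z axis is the lid's outward top normal. The stop lies about 10 mm lower than the latched level here; getting there takes 3 to 6 N down and some drag, harder pressing only squeezes the stop.
- lid_edge (a point): Middle of the lid's upper front edge, 70 mm in front of the hinge and 30 mm above it when latched; moves with the lid. When open it stands about over the hinge, 76 mm above it, the lid's top facing back: push the top forward and down from behind, along the arc. The hood is 72 mm deep, 86 mm wide, 34 mm high, hollow, open below, walls 3 mm.
- lid_hinge (a point): Middle of the lid's hinge line, fixed to the reader: 55 mm behind the reader's origin and 74 mm above the table.
- vial (a joint): How far the vial has been pushed down (m): starts between 0 and 0.004 (proud), 0.012 fully seated on the bottom of its well. Stays where it is left; sliding takes about 3 N. Negative if it is pulled up.
- vial_top (a point): Centre of the top of the vial's white cap (22 mm across), 50 mm in front of the hinge line, on the reader's middle line. 17 to 21 mm above the deck at the start, 9 mm when seated; the collar round it is 4 mm high. Under the lid while that is shut; with the lid open there is free room above it from about 18 mm behind its centre forward.
- bottle: Bystander: clear bottle with a blue cap, 56 mm across, 99 mm high, standing to the reader's left. Origin at the centre of its underside.
- thin_vial: Bystander: thin tall vial, 28 mm across, 113 mm high, standing beside the reader. Origin at the centre of its underside.
- beads: Bystander: clear cup of beads, 57 mm across, 61 mm high, standing beside the reader. Origin at the centre of its underside.
- tape: Bystander: roll of blue tape lying flat, 62 mm across, 25 mm high, to the reader's left. Origin at the centre of its underside.
Things that resemble listed ones, but are neither listed nor needed, are in the scene too. What is shaped like the reader but turquoise is not meant.

How it is judged:
By the outcome, as a careful person would: the job done as asked, in the order asked, and still so for the second after the job is handed in, with the robot touching nothing.
It also fails if it takes over 51 s, if anything falls off the work surface, if the arm or the gripper's body presses on something with over 40 N, if the wrist force passes 120 N, or if a joint passes its speed limit or range.

## Working session

There is one attempt and no reset: what is moved stays moved. The work goes in short steps, Python scripts to look and compute and a tool call to move; the robot and the scene stay as the last step left them, time stands still between calls to the robot, and variables do not carry over. Pictures are saved under pics/ and viewed, at most 10 in all, crops included, and the job is handed in when it is done.

Besides the shell and the picture viewer there is one more tool, called by a JSON object that holds its "name" and its "arguments", one argument or row to a line. apply_moves: Moves the arm, as the interface text tells. Its arguments: {"type":"object","properties":{"deltas":{"type":"array"},"squeeze":{"type":"number"}},"required":["deltas"]}

```bash
mkdir -p pics
cat > h.py <<'E'
import numpy as np, cv2
from scipy.spatial.transform import Rotation as R
from rig import *
def rot(q): return R.from_quat([q[1],q[2],q[3],q[0]]).as_matrix()
def ray(p,uv):
    d=rot(p["orientation"])@np.linalg.inv(p["K"])@np.array([uv[0],uv[1],1.]); return np.array(p["position"]),d
def at_z(p,uv,z):
    o,d=ray(p,uv); return o+d*(z-o[2])/d[2]
def proj(p,X):
    c=p["K"]@rot(p["orientation"]).T@(np.array(X)-p["position"]); return c[:2]/c[2]
def save(p,n): cv2.imwrite(f"pics/{n}.png",p["frame"][:,:,::-1])
E
python3 - <<'E'
from h import *
s=get_state();print({k:np.round(v,3).tolist() for k,v in s.items()},nose_length)
ims=[]
for n in["side","top"]:
    p=get_image(n);ims.append(p["frame"]);print(n,np.round(p["position"],3))
    for q,z in[("reader",0),("lid_pad",.105),("lid_edge",.104),("lid_hinge",.074),("bottle",0),("thin_vial",0),("beads",0),("tape",0)]:
        for r in place_of(q,p)[:2]: print(q,np.round(r["point"]),round(r["score"],2),np.round(at_z(p,r["point"],z),3))
save({"frame":cv2.resize(np.hstack(ims),(1024,384))[:, :512]},"side0")
cv2.imwrite("pics/a.png",cv2.resize(np.vstack(ims),None,fx=.78,fy=.78)[:,:,::-1])
E
```

```text
{'clock': 0.0, 'qpos': [0.989, 0.277, 1.506, -0.0, 1.361, -0.121], 'qd': [0.0, -0.0, -0.001, -0.0, -0.001, 0.0], 'effort': [-0.001, -41.677, -24.58, -0.0, 0.011, -0.0], 'position': [0.255, 0.515, 0.213], 'ee_rot': [-0.0, 0.228, 0.974, -0.001], 'contact_force': [-0.23, 1.082, -0.152], 'moment': [0.033, -0.079, -0.041], 'gripper_force': 0.0, 'width': 0.086} 0.017
side [ 0.04  -0.273  0.741]
reader [184. 169.] 0.94 [0.442 0.673 0.   ]
reader [295. 254.] 0.93 [0.509 0.255 0.   ]
lid_pad [179. 138.] 0.74 [0.436 0.669 0.105]
lid_pad [299. 220.] 0.67 [0.507 0.252 0.105]
lid_edge [288. 222.] 0.71 [0.485 0.262 0.104]
lid_edge [171. 135.] 0.65 [0.424 0.698 0.104]
lid_hinge [199. 142.] 0.69 [0.492 0.67  0.074]
lid_hinge [322. 223.] 0.68 [0.566 0.244 0.074]
bottle [284. 213.] 0.6 [0.567 0.378 0.   ]
thin_vial [329. 293.] 0.91 [0.501 0.129 0.   ]
beads [288. 308.] 0.89 [0.408 0.147 0.   ]
tape [246. 226.] 0.61 [0.464 0.388 0.   ]
top [0.371 0.372 1.17 ]
reader [295. 186.] 0.9 [0.492 0.267 0.   ]
reader [163. 203.] 0.58 [0.448 0.693 0.   ]
lid_pad [301. 176.] 0.79 [0.512 0.257 0.105]
lid_pad [160. 206.] 0.64 [0.431 0.672 0.105]
lid_edge [300. 185.] 0.64 [0.485 0.261 0.104]
lid_edge [156. 211.] 0.57 [0.419 0.685 0.104]
lid_hinge [304. 165.] 0.72 [0.55  0.242 0.074]
lid_hinge [165. 184.] 0.72 [0.501 0.666 0.074]
bottle [261. 165.] 0.57 [0.565 0.375 0.   ]
thin_vial [338. 185.] 0.58 [0.493 0.128 0.   ]
thin_vial [297. 184.] 0.52 [0.501 0.26  0.   ]
beads [332. 211.] 0.74 [0.41 0.15 0.  ]
beads [305. 163.] 0.74 [0.568 0.231 0.   ]
tape [257. 192.] 0.62 [0.477 0.39  0.   ]
```

View pics/a.png

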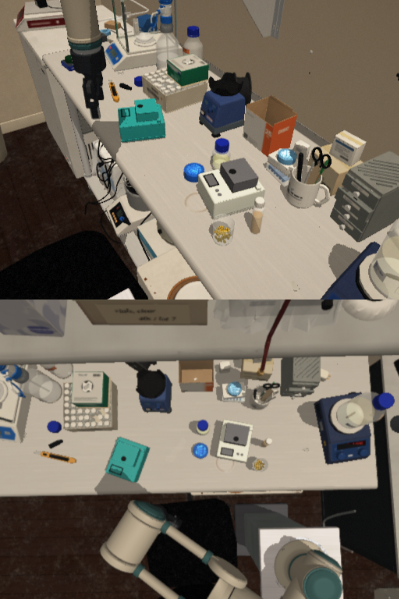

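The white reader is at right in both pictures: top view (235,437), side view (228,187). The turquoise one is the decoy. I'll work out the tool-frame shift to get above the pad.

```bash
cat >> h.py <<'E'
def delta(target,yaw):
    "shift (mm) in tool axes and turn (deg) to put TCP at target with tool x along -reader x (yaw)"
    s=get_state();T=rot(s["ee_rot"]);d=T.T@(np.array(target)-s["position"])*1000
    a=np.arctan2(T[1,0],T[0,0]);t=(yaw+np.pi-a+np.pi/2)%np.pi-np.pi/2
    return np.round(d,1),round(-np.degrees(t),1)
E
python3 - <<'E'
from h import *
print(delta([.47,.263,.225],-.23))
p=get_image("side");print(np.round(rot(get_image("wrist")["orientation"]),2).tolist())
cv2.imwrite("pics/b.png",cv2.resize(p["frame"][120:330,200:480],(800,600),interpolation=cv2.INTER_CUBIC)[:,:,::-1])
E
```

```text
(array([-304. , -130.5,  -11.2]), np.float64(-13.2))
[[0.45, 0.86, 0.24], [0.9, -0.43, -0.12], [-0.0, 0.27, -0.96]]
```

View pics/b.png

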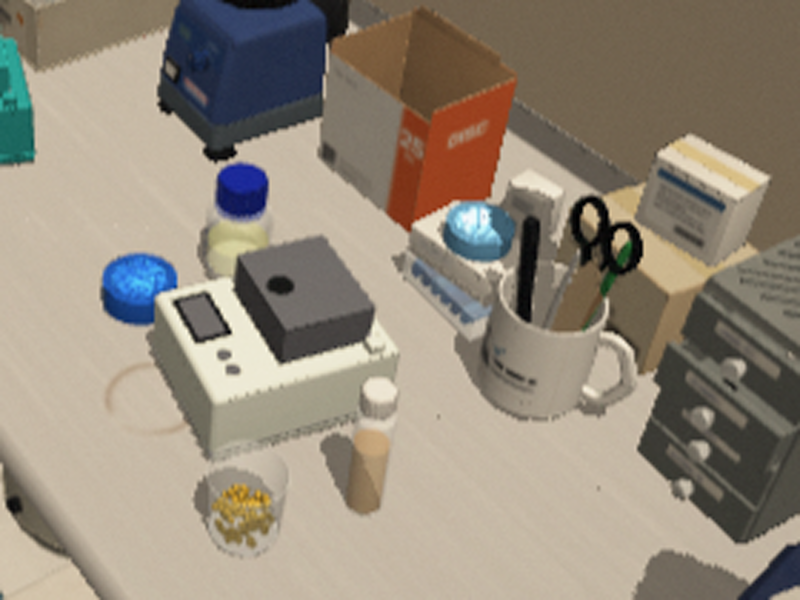

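The crop shows the closed lid with its pad at (280,286), the bottle on the left, the thin vial and cup on the right, and a mug with scissors behind at about (540,400). Next I close the fingers and go above the reader.

{"name": "apply_moves", "arguments": {
  "deltas": [0, -30, -13, -11, -2, 0, -60, -26, -11, -4, 0, -90, -39, -11, -6, 0, -120, -52, -11, -8, 0, -150, -65, -11, -10, 0, -180, -78, -11, -12, 0, -210, -91, -11, -13, 0, -240, -104, -11, -13, 0, -270, -117, -11, -13, 0, -304, -130, -11, -13, 0, -304, -130, -11, -13, 0, -304, -130, -11, -13],
  "squeeze": 20
}}

```text
clock: 2.0
position: [0.4713, 0.2621, 0.2247]
ee_rot: [-0.0, 0.118, 0.993, 0.0]
contact_force: [-0.2, 0.1, 0.0]
width: 0.0002
gripper_force: 0.0
```

Run:
```python
from h import *
p=get_image("wrist");save(p,"w1")
H={}
for q,z in[("lid_pad",.105),("lid_edge",.104),("lid_hinge",.074),("reader",0)]:
    for r in place_of(q,p)[:2]: print(q,np.round(r["point"]),round(r["score"],2),np.round(at_z(p,r["point"],z),4))
s=get_image("side")
print("mug",at_z(s,[389,260],0), "scissor-rays z.2",at_z(s,[410,200],.17))
for q,z in[("lid_pad",.105),("lid_edge",.104),("lid_hinge",.074)]:
    for r in place_of(q,s)[:1]: print(q,np.round(r["point"]),round(r["score"],2),np.round(at_z(s,r["point"],z),4))
st=get_state();print(st["position"],st["clock"],st["contact_force"])
```

```text
lid_pad [257. 208.] 0.93 [0.5012 0.2562 0.105 ]
lid_edge [257. 195.] 0.91 [0.4872 0.2597 0.104 ]
reader [259. 188.] 0.81 [0.508  0.2572 0.    ]
reader [172. 200.] 0.69 [0.4959 0.1278 0.    ]
mug [0.67313822 0.12856586 0.        ] scissor-rays z.2 [0.68197998 0.12772755 0.17      ]
lid_pad [178. 136.] 0.89 [0.4353 0.6782 0.105 ]
lid_edge [172. 136.] 0.97 [0.423  0.6876 0.104 ]
lid_hinge [318. 224.] 0.96 [0.5559 0.245  0.074 ]
[0.46965329 0.26410468 0.224904  ] 2.45 [ 0.67194621 -0.40871801  0.24645925]
```

View pics/w1.png

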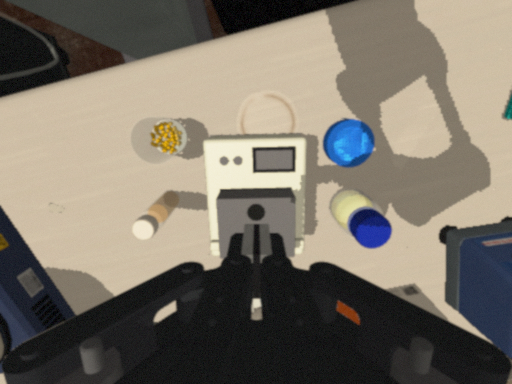

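The wrist view shows the reader aligned with the image axes, the thumb pad at (257,212), and the fingertips just behind it. Going above the pad.

Run:
```python
from h import *
print(delta([.504,.2555,.13],-.235))
```

```text
(array([-35.4,  -0.5,  94.9]), np.float64(0.1))
```

{"name": "apply_moves", "arguments": {
  "deltas": [0, -35, 0, 20, 0, 0, -35, 0, 45, 0, 0, -35, 0, 70, 0, 0, -35, 0, 90, 0, 0, -35, 0, 95, 0, 0, -35, 0, 99, 0, 0, -35, 0, 102, 0, 0, -35, 0, 104, 0, 0, -35, 0, 106, 0, 0, -35, 0, 107, 0, 0, -35, 0, 108, 0, 0, -35, 0, 108, 0]
}}

```text
clock: 3.45
position: [0.5044, 0.2554, 0.1172]
ee_rot: [0.0, 0.117, 0.993, 0.0]
contact_force: [-0.2, -0.7, -0.1]
width: 0.0002
gripper_force: 0.0
```

{"name": "apply_moves", "arguments": {
  "deltas": [0, 0, 0, 1, 0, 0, 0, 0, 2, 0, 0, 0, 0, 3, 0, 0, 0, 0, 4, 0, 0, 0, 0, 4, 0]
}}

```text
clock: 3.87
position: [0.504, 0.2553, 0.1125]
ee_rot: [-0.0, 0.117, 0.993, -0.0]
contact_force: [-0.1, 0.5, 0.4]
width: -0.0001
gripper_force: 0.0
```

Run:
```python
from h import *
p=get_image("wrist");q=get_image("side")
cv2.imwrite("pics/c.png",np.hstack([cv2.resize(p["frame"][140:300,180:340],(400,400)),cv2.resize(q["frame"][170:290,250:370],(400,400))])[:,:,::-1])
print(get_state()["contact_force"])
```

```text
[-1.06337453 -0.20988785 -0.1147409 ]
```

View pics/c.png

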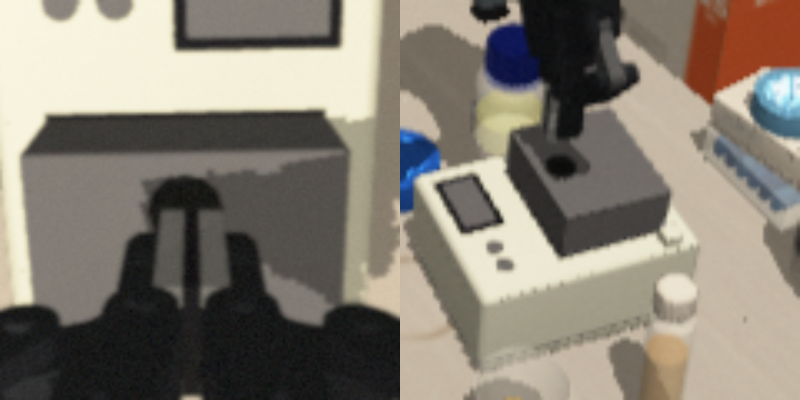

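The fingertips show at side-crop (175,140) of the right half, the pad at (162,165), with no force yet. I'll check the height against the projection.

Run:
```python
from h import *
q=get_image("side");s=get_state();P=np.array(s["position"]);w=get_image("wrist")
for d in(0,.005,.017): print(d,proj(q,P-[0,0,d]),"seen 302.5,212", proj(w,P-[0,0,d]))
for x,y in[(.501,.2562),(.505,.2555),(.509,.255)]: print(x,proj(q,[x,y,.105]),"pad seen 298.6,219.5",proj(w,[x,y,.105]))
for k,c in(("side",q),("wrist",w)): print(k,[(np.round(r["point"]),round(r["score"],2),at_z(c,r["point"],.105)) for r in place_of("lid_pad",c)[:2]])
print(q["K"][0,0],rot(w["orientation"])[:,2])
```

```text
0 [297.36665697 216.90840513] seen 302.5,212 [255.73270989 226.03403351]
0.005 [297.18261778 218.69416649] seen 302.5,212 [255.74733383 222.96469523]
0.017 [296.74593065 222.93141088] seen 302.5,212 [255.77940059 216.23438209]
0.501 [295.57524784 219.99480266] pad seen 298.6,219.5 [255.9322202  216.54899136]
0.505 [297.30906848 219.49443931] pad seen 298.6,219.5 [256.31301827 222.29615724]
0.509 [298.97958645 218.94063995] pad seen 298.6,219.5 [256.98217287 227.90856744]
side [(array([297., 218.]), 0.87, array([0.50725741, 0.25917084, 0.105     ])), (array([178., 135.]), 0.62, array([0.43827266, 0.68270762, 0.105     ]))]
wrist [(array([258., 222.]), 0.62, array([0.50506218, 0.25635824, 0.105     ]))]
452.7753730633665 [ 0.26552442 -0.06405185 -0.96197409]
```

Still no contact, so the tips seem higher than nominal. Descending gently until there is force.

{"name": "apply_moves", "arguments": {
  "deltas": [0, 0, 0, 1, 0, 0, 0, 0, 2, 0, 0, 0, 0, 3, 0, 0, 0, 0, 4, 0, 0, 0, 0, 4, 0]
}}

```text
clock: 4.58
position: [0.5041, 0.2553, 0.1085]
ee_rot: [-0.0, 0.117, 0.993, -0.0]
contact_force: [-0.1, -0.6, -0.0]
width: -0.0001
gripper_force: 0.0
```

{"name": "apply_moves", "arguments": {
  "deltas": [0, 0, 0, 1, 0, 0, 0, 0, 2, 0, 0, 0, 0, 3, 0, 0, 0, 0, 4, 0, 0, 0, 0, 4, 0]
}}

```text
clock: 5.0
position: [0.5041, 0.2553, 0.1046]
ee_rot: [-0.0, 0.117, 0.993, -0.0]
contact_force: [-0.1, -0.2, -0.3]
width: -0.0
gripper_force: 0.0
```

Run:
```python
from h import *
p=get_image("wrist");q=get_image("side")
cv2.imwrite("pics/d.png",np.hstack([cv2.resize(p["frame"][140:300,180:340],(400,400)),cv2.resize(q["frame"][170:260,260:350],(400,400))])[:,:,::-1])
print(get_state()["contact_force"], nose_length)
```

```text
[ 0.62440688  0.64207072 -0.01948293] 0.017
```

View pics/d.png

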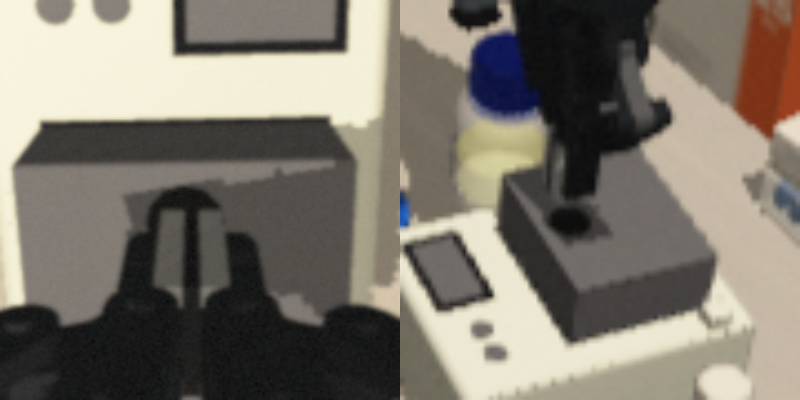

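The tips still hover above the pad: right half, tip (175,195), pad (170,222). Continuing down.

{"name": "apply_moves", "arguments": {
  "deltas": [0, 0, 0, 1, 0, 0, 0, 0, 2, 0, 0, 0, 0, 3, 0, 0, 0, 0, 4, 0, 0, 0, 0, 5, 0, 0, 0, 0, 5, 0]
}}

```text
clock: 5.6
position: [0.504, 0.2553, 0.0995]
ee_rot: [-0.0, 0.117, 0.993, -0.0]
contact_force: [0.1, -0.7, 0.5]
width: -0.0001
gripper_force: 0.0
```

{"name": "apply_moves", "arguments": {
  "deltas": [0, 0, 0, 1, 0, 0, 0, 0, 2, 0, 0, 0, 0, 3, 0, 0, 0, 0, 4, 0, 0, 0, 0, 5, 0, 0, 0, 0, 5, 0]
}}

```text
clock: 6.1
position: [0.5041, 0.2553, 0.0946]
ee_rot: [-0.0, 0.117, 0.993, -0.0]
contact_force: [-0.1, 0.6, 0.5]
width: -0.0
gripper_force: 0.0
```

{"name": "apply_moves", "arguments": {
  "deltas": [0, 0, 0, 1, 0, 0, 0, 0, 2, 0, 0, 0, 0, 3, 0, 0, 0, 0, 4, 0, 0, 0, 0, 4, 0]
}}

```text
clock: 6.52
position: [0.5041, 0.2553, 0.0906]
ee_rot: [-0.0, 0.117, 0.993, -0.0]
contact_force: [-1.3, 0.4, 0.2]
width: 0.0001
gripper_force: 0.0
```

Run:
```python
from h import *
p=get_image("wrist");q=get_image("side");t=get_image("top")
f=lambda p,a,b,n:cv2.resize(p["frame"][a:a+n,b:b+n],(400,400))
cv2.imwrite("pics/e.png",np.hstack([f(p,140,180,160),f(q,170,260,90)])[:,:,::-1])
s=get_state();print(s["contact_force"],s["position"],s["qpos"])
for k,c in(("side",q),("wrist",p),("top",t)): print(k,[(np.round(r["point"],1),round(r["score"],2),at_z(c,r["point"],.105)) for r in place_of("lid_pad",c)[:2]])
```

```text
[-0.12208377 -0.4372365   0.15357321] [0.50424748 0.2553473  0.09080672] [ 3.45591500e-01  3.56461511e-01  1.71203689e+00  1.02707399e-04
  1.07305286e+00 -9.91360384e-01]
side [(array([176.9, 136. ]), 0.83, array([0.4345468 , 0.68154009, 0.105     ])), (array([299.2, 217.2]), 0.75, array([0.51269879, 0.25905205, 0.105     ]))]
wrist [(array([256.4, 236.2]), 0.73, array([0.50433897, 0.25561107, 0.105     ]))]
top [(array([158.7, 203.5]), 0.63, array([0.44040195, 0.67665059, 0.105     ])), (array([301. , 175.1]), 0.37, array([0.51420893, 0.25731502, 0.105     ]))]
```

View pics/e.png

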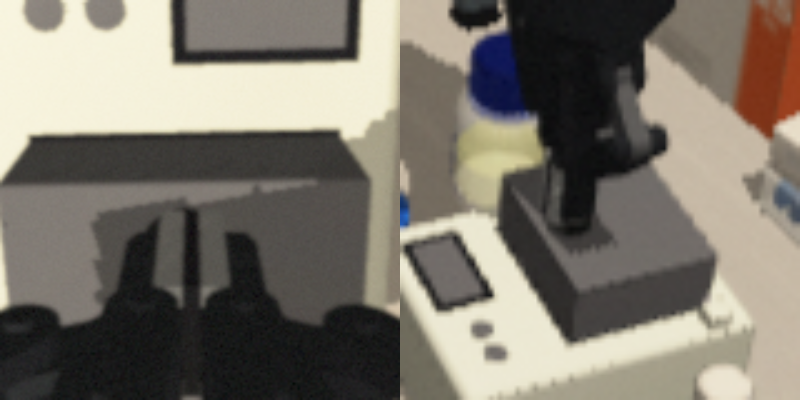

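The tips now appear right at the pad (right half, (170,225)). So the effective fingertip is well behind the nominal one. I'll calibrate it on contact.

{"name": "apply_moves", "arguments": {
  "deltas": [0, 0, 0, 1, 0, 0, 0, 0, 2, 0, 0, 0, 0, 3, 0, 0, 0, 0, 3, 0]
}}

```text
clock: 7.15
position: [0.504, 0.2554, 0.0878]
ee_rot: [-0.0, 0.117, 0.993, 0.0]
contact_force: [0.0, -0.2, 1.9]
width: 0.0001
gripper_force: 0.9
```

{"name": "apply_moves", "arguments": {
  "deltas": [0, 0, 0, 1, 0, 0, 0, 0, 2, 0, 0, 0, 0, 3, 0, 0, 0, 0, 4, 0, 0, 0, 0, 5, 0, 0, 0, 0, 6, 0, 0, 0, 0, 6, 0]
}}

```text
clock: 7.73
position: [0.5026, 0.2556, 0.0816]
ee_rot: [-0.002, 0.117, 0.993, 0.0]
contact_force: [-3.9, 1.3, 5.3]
width: 0.0
gripper_force: 2.9
```

{"name": "apply_moves", "arguments": {
  "deltas": [0, 0, 0, 1, 0, 0, 0, 0, 2, 0, 0, 0, 0, 3, 0, 0, 0, 0, 3, 0]
}}

```text
clock: 8.07
position: [0.504, 0.2554, 0.0787]
ee_rot: [-0.0, 0.117, 0.993, -0.0]
contact_force: [-1.6, -0.2, 3.4]
width: -0.0
gripper_force: 1.9
```

{"name": "apply_moves", "arguments": {
  "deltas": [0, 0, 0, 1, 0, 0, 0, 0, 2, 0, 0, 0, 0, 2, 0]
}}

```text
clock: 8.32
position: [0.5043, 0.2554, 0.078]
ee_rot: [0.0, 0.117, 0.993, 0.0]
contact_force: [-4.5, -0.6, 11.0]
width: 0.0001
gripper_force: 5.3
```

Stop reached at 11 N. Releasing upward.

{"name": "apply_moves", "arguments": {
  "deltas": [0, 0, 0, -5, 0, 0, 5, 0, -15, 0, 0, 12, 0, -30, 0, 0, 20, 0, -50, 0, 0, 25, 0, -75, 0, 0, 30, 0, -100, 0, 0, 30, 0, -110, 0, 0, 30, 0, -110, 0, 0, 30, 0, -110, 0]
}}

```text
clock: 9.07
position: [0.4754, 0.2622, 0.1867]
ee_rot: [0.001, 0.117, 0.993, 0.0]
contact_force: [-0.2, -0.6, -0.8]
width: 0.0001
gripper_force: 0.0
```

Run:
```python
from h import *
p=get_image("wrist");q=get_image("side")
f=lambda p,a,b,n:cv2.resize(p["frame"][a:a+n,b:b+n],(400,400))
cv2.imwrite("pics/f.png",np.hstack([f(p,100,160,220),f(q,150,240,120)])[:,:,::-1])
for k,c in(("side",q),("wrist",p)): print(k,[(np.round(r["point"],1),round(r["score"],2),at_z(c,r["point"],.089)) for r in place_of("vial_top",c)[:2]])
print(delta([.505,.2555,.09],-.235))
```

```text
side [(array([301.6, 221.1]), 0.41, array([0.52136251, 0.25987632, 0.089     ]))]
wrist [(array([257.2, 220.2]), 0.43, array([0.51058554, 0.2550749 , 0.089     ]))]
(array([-31.4,   1.2,  95. ]), np.float64(0.0))
```

View pics/f.png

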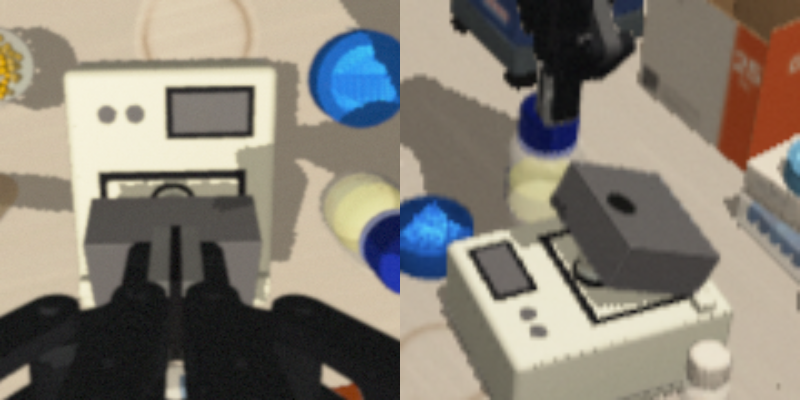

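The lid has popped but was still rising in this frame: black pad at (620,203) in the right half, collar ring visible at (590,270). I'll wait for it to finish and measure again.

{"name": "apply_moves", "arguments": {
  "deltas": [0, 0, 0, 0, 0, 0, 0, 0, 0, 0, 0, 0, 0, 0, 0, 0, 0, 0, 0, 0, 0, 0, 0, 0, 0, 0, 0, 0, 0, 0, 0, 0, 0, 0, 0, 0, 0, 0, 0, 0]
}}

```text
clock: 9.93
position: [0.4751, 0.2623, 0.1869]
ee_rot: [0.0, 0.117, 0.993, 0.0]
contact_force: [-0.3, 0.6, 0.2]
width: 0.0003
gripper_force: 0.0
```

Run:
```python
from h import *
p=get_image("wrist");q=get_image("side")
f=lambda p,a,b,n:cv2.resize(p["frame"][a:a+n,b:b+n],(400,400))
cv2.imwrite("pics/g.png",np.hstack([f(p,100,160,220),f(q,150,240,120)])[:,:,::-1])
for k,c in(("side",q),("wrist",p)): print(k,[(np.round(r["point"],1),round(r["score"],2),at_z(c,r["point"],.089)) for r in place_of("vial_top",c)[:2]])
```

```text
side [(array([303.1, 223.9]), 0.62, array([0.51868627, 0.25126926, 0.089     ])), (array([292.8, 251.8]), 0.48, array([0.45166171, 0.19836757, 0.089     ]))]
wrist [(array([255.4, 216.6]), 0.77, array([0.50595634, 0.25433529, 0.089     ]))]
```

View pics/g.png

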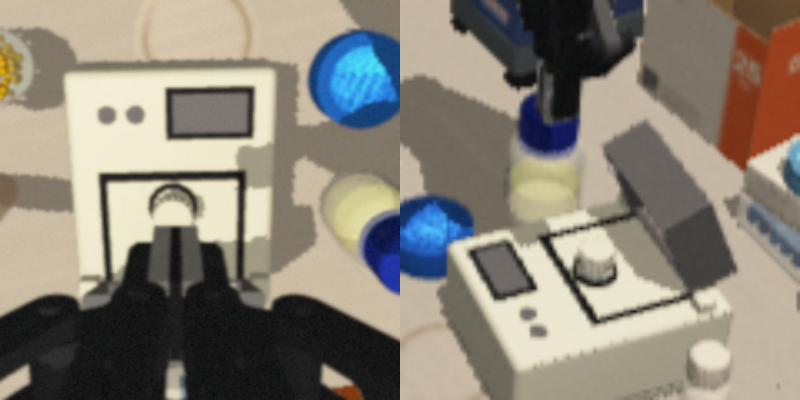

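The lid is fully open. The white cap sits at (172,206) in the left half and (197,248) in the right half. Going above it and down.

{"name": "apply_moves", "arguments": {
  "deltas": [0, -15, 1, 0, 0, 0, -30, 1, 5, 0, 0, -30, 1, 30, 0, 0, -30, 1, 55, 0, 0, -30, 1, 80, 0, 0, -30, 1, 95, 0, 0, -30, 1, 102, 0, 0, -30, 1, 106, 0, 0, -30, 1, 109, 0, 0, -30, 1, 111, 0, 0, -30, 1, 113, 0, 0, -30, 1, 114, 0]
}}

```text
clock: 11.13
position: [0.5051, 0.2565, 0.0735]
ee_rot: [0.001, 0.117, 0.993, 0.0]
contact_force: [-0.3, 1.0, 0.1]
width: 0.0003
gripper_force: 0.0
```

{"name": "apply_moves", "arguments": {
  "deltas": [0, 0, -1, 1, 0, 0, 0, -1, 2, 0, 0, 0, -1, 3, 0, 0, 0, -1, 4, 0, 0, 0, -1, 5, 0, 0, 0, -1, 6, 0, 0, 0, -1, 6, 0]
}}

```text
clock: 11.72
position: [0.5047, 0.2555, 0.0669]
ee_rot: [0.0, 0.117, 0.993, 0.0]
contact_force: [1.4, 1.2, 3.1]
width: -0.0
gripper_force: 1.2
```

{"name": "apply_moves", "arguments": {
  "deltas": [0, 0, 0, 1, 0, 0, 0, 0, 2, 0, 0, 0, 0, 3, 0, 0, 0, 0, 4, 0, 0, 0, 0, 4, 0]
}}

```text
clock: 12.13
position: [0.5042, 0.2551, 0.0626]
ee_rot: [-0.0, 0.117, 0.993, -0.0]
contact_force: [2.1, 1.0, 2.2]
width: 0.0001
gripper_force: 1.1
```

{"name": "apply_moves", "arguments": {
  "deltas": [0, 0, 0, 1, 0, 0, 0, 0, 2, 0, 0, 0, 0, 3, 0, 0, 0, 0, 3, 0]
}}

```text
clock: 12.47
position: [0.5043, 0.2551, 0.0614]
ee_rot: [0.0, 0.117, 0.993, -0.0]
contact_force: [-0.8, -0.2, 13.3]
width: 0.0
gripper_force: 6.5
```

Seated (13 N at the bottom). Retract up, then over and behind the open lid.

{"name": "apply_moves", "arguments": {
  "deltas": [0, 2, 0, -10, 0, 0, 4, 0, -40, 0, 0, 4, 0, -75, 0, 0, 4, 0, -110, 0, 0, -10, 0, -120, 0, 0, -40, 0, -120, 0, 0, -70, 0, -120, 0, 0, -88, 0, -118, 0, 0, -88, 0, -100, 0, 0, -88, 0, -75, 0, 0, -88, 0, -55, 0, 0, -88, 0, -52, 0]
}}

```text
clock: 13.47
position: [0.5858, 0.2334, 0.107]
ee_rot: [-0.005, 0.117, 0.993, -0.002]
contact_force: [-0.8, -0.7, -0.1]
width: -0.0004
gripper_force: 0.0
```

Run:
```python
from h import *
q=get_image("side")
cv2.imwrite("pics/i.png",cv2.resize(q["frame"][140:270,240:410],(680,520))[:,:,::-1])
print(get_state()["contact_force"])
```

```text
[-0.63019328  0.73883428 -0.19145296]
```

View pics/i.png

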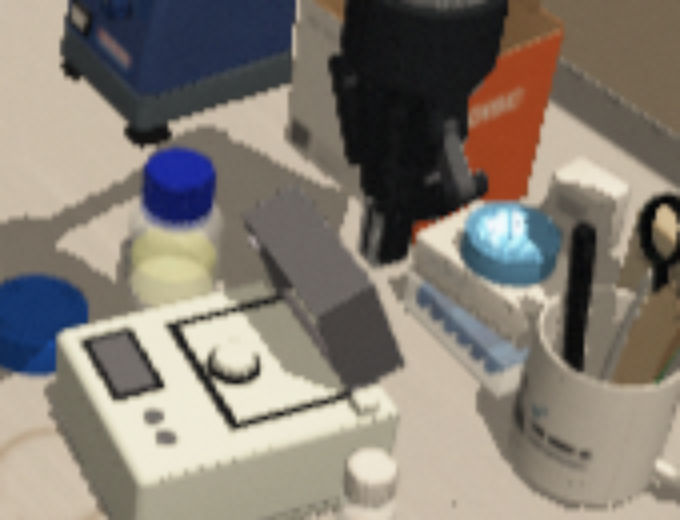

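The vial cap sits low in its collar at (233,357), seated. The tips are behind the lid at (385,255). Now I push the lid forward and down along its arc.

{"name": "apply_moves", "arguments": {
  "deltas": [0, 5, 0, -2, 0, 0, 10, 0, -5, 0, 0, 16, 0, -8, 0, 0, 23, 0, -10, 0, 0, 29, 0, -10, 0, 0, 35, 0, -10, 0, 0, 41, 0, -8, 0, 0, 47, 0, -6, 0, 0, 53, 0, -3, 0, 0, 58, 0, 0, 0, 0, 63, 0, 4, 0, 0, 67, 0, 9, 0]
}}

```text
clock: 14.52
position: [0.5238, 0.2507, 0.1026]
ee_rot: [-0.0, 0.117, 0.993, 0.0]
contact_force: [-0.6, 0.1, 3.6]
width: -0.0001
gripper_force: 1.4
```

Run:
```python
from h import *
q=get_image("side");p=get_image("wrist")
f=lambda p,a,b,n:cv2.resize(p["frame"][a:a+n,b:b+n],(400,400))
cv2.imwrite("pics/j.png",np.hstack([f(p,100,160,220),f(q,150,240,120)])[:,:,::-1])
s=get_state();print(s["contact_force"],s["position"],delta([.504,.2555,.0878],-.235))
```

```text
[-0.99990348 -0.748594    2.70468643] [0.5230781  0.25060673 0.10166492] (array([19.7,  0.4, 13.9]), np.float64(0.1))
```

View pics/j.png

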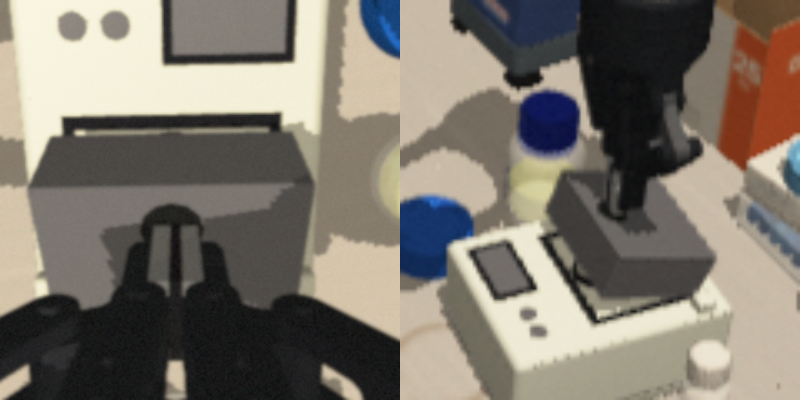

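The lid is most of the way down, with the tips just behind the pad, (172,225) in the left half. Continuing to the pad and pressing.

{"name": "apply_moves", "arguments": {
  "deltas": [0, 6, 0, 3, 0, 0, 11, 0, 7, 0, 0, 16, 0, 11, 0, 0, 20, 0, 14, 0, 0, 20, 0, 16, 0, 0, 20, 0, 18, 0, 0, 20, 0, 20, 0, 0, 20, 0, 22, 0, 0, 20, 0, 23, 0, 0, 20, 0, 24, 0, 0, 20, 0, 25, 0, 0, 20, 0, 25, 0]
}}

```text
clock: 15.62
position: [0.5048, 0.2551, 0.0782]
ee_rot: [-0.0, 0.117, 0.993, -0.0]
contact_force: [-4.5, 0.5, 6.1]
width: -0.0001
gripper_force: 3.1
```

{"name": "apply_moves", "arguments": {
  "deltas": [0, 0, 0, 1, 0, 0, 0, 0, 1, 0, 0, 0, 0, 2, 0, 0, 0, 0, 2, 0]
}}

```text
clock: 15.95
position: [0.5049, 0.2551, 0.0779]
ee_rot: [0.0, 0.117, 0.993, 0.0]
contact_force: [-6.5, -0.5, 14.7]
width: 0.0001
gripper_force: 8.0
```

Firm on the stop. Releasing slowly, straight up.

{"name": "apply_moves", "arguments": {
  "deltas": [0, 0, 0, -3, 0, 0, 0, 0, -6, 0, 0, 0, 0, -9, 0, 0, 0, 0, -12, 0, 0, 0, 0, -20, 0, 0, 0, 0, -40, 0, 0, 5, 0, -70, 0, 0, 20, 0, -100, 0, 0, 30, 0, -110, 0, 0, 30, 0, -110, 0, 0, 30, 0, -110, 0, 0, 30, 0, -110, 0]
}}

```text
clock: 16.95
position: [0.4755, 0.2616, 0.1844]
ee_rot: [-0.001, 0.117, 0.993, -0.001]
contact_force: [0.2, -0.4, -0.3]
width: -0.0001
gripper_force: 0.0
```

{"name": "apply_moves", "arguments": {
  "deltas": [0, 0, 0, 0, 0, 0, 0, 0, 0, 0, 0, 0, 0, 0, 0, 0, 0, 0, 0, 0, 0, 0, 0, 0, 0, 0, 0, 0, 0, 0, 0, 0, 0, 0, 0, 0, 0, 0, 0, 0, 0, 0, 0, 0, 0, 0, 0, 0, 0, 0]
}}

```text
clock: 17.78
position: [0.476, 0.2621, 0.1859]
ee_rot: [0.0, 0.117, 0.993, 0.0]
contact_force: [0.1, 1.1, -0.0]
width: -0.0001
gripper_force: 0.0
```

Run:
```python
from h import *
q=get_image("side");p=get_image("wrist");t=get_image("top")
for n,c in(("side",q),("wrist",p),("top",t)):
  for k in("lid_pad","lid_edge","vial_top","bottle","thin_vial","beads","tape"): print(n,k,[(np.round(r["point"],1).tolist(),round(r["score"],2)) for r in place_of(k,c)[:2]])
# compare with the first pictures: side0.png holds the initial side view
a=cv2.imread("pics/a.png");b=cv2.resize(np.vstack([q["frame"],t["frame"]]),None,fx=.78,fy=.78)[:,:,::-1]
for nm,(r0,r1,c0,c1) in{"side lid/vials":(135,250,180,275)}.items():
  d=np.abs(a[r0:r1,c0:c1].astype(int)-b[r0:r1,c0:c1]).max(2);print(nm,d.mean());print((cv2.resize(d.astype(np.float32),(19,23),interpolation=cv2.INTER_AREA)).astype(int))
print(get_state()["contact_force"],get_state()["clock"])
```

```text
side lid_pad [([179.1, 135.7], 0.59), ([299.5, 218.2], 0.57)]
side lid_edge [([289.4, 219.7], 0.76), ([170.3, 134.8], 0.67)]
side vial_top [([321.2, 225.0], 0.52)]
side bottle [([284.3, 223.3], 0.37)]
side thin_vial [([328.1, 294.9], 0.96)]
side beads [([288.8, 308.2], 0.97), ([300.8, 219.4], 0.7)]
side tape [([246.9, 225.1], 0.62)]
wrist lid_pad [([255.2, 221.4], 0.89)]
wrist lid_edge [([253.1, 206.1], 0.66)]
wrist vial_top []
wrist bottle [([356.8, 211.0], 0.98)]
wrist thin_vial [([164.0, 203.5], 0.97)]
wrist beads [([159.4, 136.6], 0.96)]
wrist tape [([354.2, 141.5], 0.94)]
top lid_pad [([155.5, 202.3], 0.76)]
top lid_edge [([156.1, 207.3], 0.57)]
top vial_top []
top bottle [([261.8, 163.9], 0.56)]
top thin_vial [([337.7, 187.6], 0.41)]
top beads [([331.3, 210.8], 0.58)]
top tape [([256.3, 193.5], 0.5)]
side lid/vials 11.416475972540045
[[ 16  65  83  55  14   3   3  16 117 171  26   4   3   2   3   2   2   2
    2]
 [ 70  85  85  86  84  59  24  53 106 111   3   3   3   3   2   3   3   2
    2]
 [ 76  84  85  85  85  85  77  22  29   8   3   3   3   3   3   3   2   2
    2]
 [  4
[... 961 characters left out ...]
   3]
 [  3   3   3   3   3   3   2   3   3   3   3   3   4   5   6   3   3   3
    3]
 [  3   3   3   3   3   3   2   3   3   3   3   3   3   2   2   3   3   3
    3]
 [  3   3   3   3   3   3   3   3   3   3   3   3   3   3   2   3   2   4
    3]
 [  3   3   3   3   3   3   2   2   3   2   3   3   3   3   2   2   3   3
    3]
 [  3   3   3   3   3   2   3   3   3   2   3   3   3   3   3   2   3   3
    3]
 [  3   3   3   3   3   3   3   3   2   2   3   3   3   3   3   3   3   3
    3]
 [  3   3   3   3   3   3   3   3   2   3   3   3   3   3   3   3   3   3
    3]
 [  3   3   3   3   3   3   3   3   3   3   3   3   3   3   3   3   3   3
    3]]
[-0.43089182  0.2479334  -0.52944699] 18.9833
```

The lid region matches the first picture to within noise, so the lid is latched in its original pose. The neighbouring items haven't moved either. Handing in.

```bash
python3 -c "
from rig import sign_off
print(sign_off())"
```

```text
the job is handed in; nothing more can be done
None
```

The job is handed in: I popped the lid open, pushed the vial down to its stop and latched the lid shut again, and the bottle, cup, thin vial and tape show no movement in the camera check.

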